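# Pack the sample carrier for the imaging session

## Task

From the things lying singly on the open desk, pack the white sample carrier: stand the two screw-cap tubes in the two wells of its tube block, one in each, lay the two culture dishes flat one upon the other in the round recess of the other insert, and set the small coverslip box in the middle of the upper dish. Keep the tubes, dishes and box upright on the way. The dropper bottle and the roll of labels are not part of the set: leave them where they stand.

Things in the scene. Friction and masses are not known exactly. Their poses are not given: they have to be found in the camera images.
- carrier: White low-rimmed carrier tray, 182 x 128 mm with a loop grip standing out 16 mm at each short end, rim 34 mm high, on the desk at the robot's left; it does not move. Origin: centre of its underside on the desk; x along the 182 mm length, z up. It holds the two grey inserts side by side along x; which insert is at which end varies.
- tube_block: Grey insert block of the carrier, 85 (x) x 117 (y) x 40 mm, with two round tube wells, centred at y = +28 and y = -28 mm on its own y axis (x = 0). Each well is 44 mm wide and 34 mm deep, its mouth opened to 49 mm by a 2.5 mm chamfer; the well floor is 6 mm above the block's underside. Origin: centre of the underside, 6 mm above the desk, so its top is 46 mm above the desk. z up. Does not move.
- dish_nest: Grey insert block of the carrier, 85 (x) x 117 (y) x 40 mm, with one shallow round recess in the middle of its top: 70 mm wide at the floor, 75 mm at the mouth (2.5 mm chamfer), 5 mm deep, so the recess floor is 35 mm above the block's underside. Origin: centre of the underside, 6 mm above the desk. z up. Does not move.
- tube_1: Screw-cap sample tube with a blue cap, standing on the desk: body 29 mm in diameter, cap 32 mm, 113 mm high (the cap is the top 14 mm and screwed tight; take the tube by its cap, lower down a gripper's palm or finger joints can press on the cap). Origin: centre of its foot; z up along the tube. All the loose things start on the open desk to the right of and in front of the microscope.
- tube_2: Screw-cap sample tube with a white cap, same size and shape as the other: body 29 mm in diameter, cap 32 mm, 113 mm high (the cap is the top 14 mm, screwed tight, and the place to hold it). Origin: centre of its foot; z up.
- dish_1: Round closed culture dish with a flat clear lid, 15 mm high, lying flat: the lid is 58 mm in diameter and makes the top 4 mm, the base under it 55 mm. Origin: centre of its underside; z up. Dish and lid are one piece. (A stack of other dishes far off at the right end of the desk is not meant.)
- dish_2: A second closed culture dish, same as the other: 58 mm in diameter, 15 mm high. Origin: centre of its underside; z up.
- coverslip_box: Small white square box of coverslips, 32 x 32 x 16 mm, closed. Origin: centre of its underside; x and y along its sides, z up.
- label_roll: Roll of white paper labels lying flat, 55 mm in diameter, 25 mm high, with a hole in the middle. Does not belong in the carrier. Origin: centre of its underside.
- dropper_bottle: Small brown glass bottle with a black rubber dropper top, 33 mm in diameter, 102 mm high. Does not belong in the carrier. Origin: centre of its underside.

How it is judged (in metres and radians):
At the end, for the whole second after the job is handed in: One tube upright on the floor of each well (12 mm, 0.12 rad); one dish flat on the recess floor (11 mm), the other on it (centres within 13 mm), the coverslip box on the upper dish (16 mm); all at rest. Label roll and dropper bottle within 25 mm of where they began (((angle between each of tube_1, tube_2's own z axis and vertical below 0.12 rad and x of tube_1 in the frame of tube_block between -0.012 and 0.012 m and y of tube_1 in the frame of tube_block between 0.016 and 0.04 m and z of tube_1 in the frame of tube_block between 0.001 and 0.011 m and x of tube_2 in the frame of tube_block between -0.012 and 0.012 m and y of tube_2 in the frame of tube_block between -0.04 and -0.016 m and z of tube_2 in the frame of tube_block between 0.001 and 0.011 m) or (angle between each of tube_1, tube_2's own z axis and vertical below 0.12 rad and x of tube_1 in the frame of tube_block between -0.012 and 0.012 m and y of tube_1 in the frame of tube_block between -0.04 and -0.016 m and z of tube_1 in the frame of tube_block between 0.001 and 0.011 m and x of tube_2 in the frame of tube_block between -0.012 and 0.012 m and y of tube_2 in the frame of tube_block between 0.016 and 0.04 m and z of tube_2 in the frame of tube_block between 0.001 and 0.011 m)) and ((horizontal distance between dish_1 and dish_nest below 0.011 m and z of dish_1 in the frame of dish_nest between 0.032 and 0.038 m and horizontal distance between dish_2 and dish_1 below 0.013 m and z of dish_2 in the frame of dish_nest between 0.046 and 0.054 m and horizontal distance between coverslip_box and dish_2 below 0.016 m and z of coverslip_box in the frame of dish_nest between 0.06 and 0.07 m) or (horizontal distance between dish_2 and dish_nest below 0.011 m and z of dish_2 in the frame of dish_nest between 0.032 and 0.038 m and horizontal distance between dish_1 and dish_2 below 0.013 m and z of dish_1 in the frame of dish_nest between 0.046 and 0.054 m and horizontal distance between coverslip_box and dish_1 below 0.016 m and z of coverslip_box in the frame of dish_nest between 0.06 and 0.07 m)) and angle between each of dish_1, dish_2, coverslip_box's own z axis and vertical below 0.12 rad and linear speed of each of tube_1, tube_2, dish_1, dish_2, coverslip_box below 0.02 m/s and distance of each of label_roll, dropper_bottle from where it was at the start of the episode below 0.025 m); the robot touches nothing.
It fails at once if a tube, a dish or the coverslip box is tipped over (more than 0.7 rad) (angle between any of tube_1, tube_2, dish_1, dish_2, coverslip_box's own z axis and vertical above 0.7 rad).
It fails at once if the label roll or the dropper bottle is displaced by more than 25 mm or knocked over (distance of any of label_roll, dropper_bottle from where it was at the start of the episode above 0.025 m or angle between dropper_bottle's own z axis and vertical above 0.5 rad).
It also fails if it takes over 136 s, if anything falls off the work surface, if the arm or the gripper's body presses on something with over 40 N, if the wrist force passes 120 N, or if a joint passes its speed limit or range.

## Robot

A 6-joint arm with a two-finger parallel gripper is mounted at the origin on a cart in front of the work surface, level with it; the furniture and walls round the work are solid. World frame = base frame: x ahead of the robot, y to its left, z up, the work surface at z = 0. Lengths are in mm, angles in rad, forces in N, time in s.
With the tool pointing down it reaches from about 275 to 1000 mm from the base axis. Payload 8.4 kg.
Tool frame: the origin (TCP) lies at the very end of the fingers, on their centre line; the grasp point (between the pads) lies 19 mm behind it; z points along the fingers, y is the line along which they close (so a half turn about z gives the same grasp; the last joint's range is limited). The gripper opens to 85 mm and grips with 20 to 120 N. Pads are 22 mm wide; open, the fingers measure 114 mm over their backs; the gripper's body (76 mm by 85 mm) begins 54 mm behind the grasp point. The pads swing forward as they close: fully open they stand 13 mm farther back than shut.
Start: joints at [-1.35, 0.353, 1.633, -0, 1.155, -0.002], TCP at [138.099, -609.554, 202.681] pointing down, gripper open.
Joint ranges: [-2.63, 2.63], [-0.92, 2.1], [0.06, 2.66], [-1.3, 4.44], [0, 2.69], [-3.02, 3.02]. Speed limits (rad/s): [2.22, 2.22, 2.79, 3.14, 3.14, 3.14].

## Interface

Orientations are given as [roll, pitch, yaw] about the fixed x, y, z axes, in that order (R = Rz(yaw) Ry(pitch) Rx(roll)).
In Python, from rig import sensors, grab_frame, camera_params, order gives the robot as it stands. The module is installed in compiled form; this text tells all that it offers.
- The arm moves only by the tool move_arm, never from a script. Its argument "motion" is a list of rows, each a list of 7 numbers: the turn, a rotation vector about the tool's x, y, z in rad, then the shift along the tool's x, y, z in m, then the finger opening in m, from 0 to 0.0854. A call has 1 to 8 rows; each row is the pose to reach, as a shift and turn from the pose commanded when the call began, along the tool's axes at that moment; what a row does not reach only later rows make up. A row lasts 1/8 s, in which the tool goes at most 62.5 mm and 10.7 degrees, less where a joint would pass 70% of its speed; a pose out of reach is approached as far as the arm can. A call with a gripper value outside its range is refused whole. The fingers move at their own pace and stop on an object; "grip_force" is the grip in N (left out, the last holds). Time passes only in rows, so rows that repeat a pose let the fingers close. It gives the time, the measured TCP pose, the force, the opening and the grip force at its end, in the units of the state.
- sensors.sense(): the state, without advancing time (a new reading comes with each control period).
- grab_frame(name): name is "scene" or "top" or "wrist"; returns (picture, depth): 400x640x3 uint8, red, green, blue; 400x640 float32, mm along the optical axis (not along the pixel's ray), 0 where there is no reading.
- camera_params(name): a dict with "camera_matrix" (3x3 intrinsics, pixels), "k1" (the pictures are not rectified: a ray, as slopes to the right and down, at radius r is drawn at 1 + k1 r^2 times it, then the intrinsics apply), "world_from_camera" (4x4, takes a point from camera to world coordinates). Camera axes: x right, y down, z forward; pixel columns grow to the right and rows downward; lengths in mm; the calibration is good to about 2 mm. A picture is of the moment at which its call begins: read the wrist's pose just before it. camera_params takes no time and is no camera call; for the wrist camera it gives the pose at the moment of the call.
- order.sign_off(): hands the job in; it is judged then, once.
The state is a dict: "clock": time; "qpos": joint angles; "qvel": joint speeds; "joint_efforts": joint torques, N m; "eef_pos": TCP position; "tcp_rot": TCP orientation; "contact_force": force on the tool from outside, world axes, zero at the start; "wrist_torque": the same for the moment, N m; "opening": opening from 0.0 (shut) to 1.0 (fully open); "grasp_force": force on a finger pad.
Only numpy, scipy, OpenCV 4.12 (cv2) and the standard library are available. Lean on these libraries where they do the work, as an engineer would, in place of code of your own. Each camera call takes 0.05 s, during which the arm holds its last target. There are 200 camera calls.

## Working session

There is one attempt and no reset: what is moved stays moved. The work goes in short steps, Python scripts to look and compute and a tool call to move; the robot and the scene stay as the last step left them, time stands still between calls to the robot, and variables do not carry over. Pictures are saved under pics/ and viewed, at most 14 in all, crops included, and the job is handed in when it is done.

Besides the shell and the picture viewer there is one more tool, called after ">>>" by a JSON object that holds its "name" and its "arguments". move_arm: Moves the arm, as the interface text tells. Its arguments: {"type":"object","properties":{"motion":{"type":"array","items":{"type":"array","items":{"type":"number"}}},"grip_force":{"type":"number"}},"required":["motion"]}

```bash
mkdir -p pics; cat > h.py <<'E'
import numpy as np, cv2
from rig import sensors, grab_frame, camera_params, order
def grab(n):
    p=camera_params(n); im,d=grab_frame(n); return p,im,d
def rays(p,uv):
    K=np.array(p["camera_matrix"]);k=p["k1"]
    uv=np.atleast_2d(np.asarray(uv,float))
    x=cv2.undistortPoints(uv.reshape(-1,1,2),K,np.array([k,0,0,0,0.])).reshape(-1,2)
    T=np.array(p["world_from_camera"])
    return T[:3,3], np.c_[x,np.ones(len(x))]@T[:3,:3].T   # scaled so depth=1
def onplane(p,uv,z):
    o,r=rays(p,uv); return o+r*((z-o[2])/r[:,2])[:,None]
def cloud(p,d):
    v,u=np.mgrid[0:d.shape[0],0:d.shape[1]]
    o,r=rays(p,np.c_[u.ravel(),v.ravel()])
    w=o+r*d.ravel()[:,None]; w[d.ravel()==0]=np.nan
    return w.reshape(*d.shape,3)
def save(n,im): cv2.imwrite("pics/"+n+".png",cv2.cvtColor(im,cv2.COLOR_RGB2BGR))
E
python3 - <<'E'
from h import *
for n in("top","scene"):
    p,im,d=grab(n); save(n,im); np.savez(n,im=im,d=d,w=cloud(p,d)); print(n,p)
print(sensors.sense())
E
```

```text
top {'camera_matrix': array([[424.04629307,   0.        , 327.3603642 ],
       [  0.        , 424.04629307, 201.02277435],
       [  0.        ,   0.        ,   1.        ]]), 'k1': -0.09678592784149925, 'world_from_camera': array([[ 7.80458711e-03, -9.93641794e-01,  1.12316842e-01,
         3.82534096e+02],
       [-9.99707922e-01, -5.18403018e-03,  2.36049951e-02,
        -7.32048996e+01],
       [-2.28726558e-02, -1.12468264e-01, -9.93392033e-01,
         1.19166038e+03],
       [ 0.00000000e+00,  0.00000000e+00,  0.00000000e+00,
         1.00000000e+00]])}
scene {'camera_matrix': array([[465.60532254,   0.        , 321.03070548],
       [  0.        , 465.60532254, 199.60990606],
       [  0.        ,   0.        ,   1.        ]]), 'k1': -0.047008188973713866, 'world_from_camera': array([[ 6.26093403e-01, -4.38591456e-01,  6.44705038e-01,
        -4.49417220e+02],
       [-7.79486240e-01, -3.73470580e-01,  5.02912445e-01,
        -8.15748362e+02],
       [ 2.02052623e-02, -8.17408870e-01, -5.75703471e-01,
         9.35835144e+02],
       [ 0.00000000e+00,  0.00000000e+00,  0.00000000e+00,
         1.00000000e+00]])}
{'clock': 0.1, 'qpos': array([-1.35036556e+00,  3.53606526e-01,  1.63407547e+00,  1.75146940e-05,
        1.15521151e+00, -2.40291432e-03]), 'qvel': array([-0.00082151, -0.0015535 , -0.00334654,  0.00144547,  0.00162265,
       -0.00019211]), 'joint_efforts': array([ 1.67157680e-06, -6.06355906e+01, -3.42820609e+01, -2.47331866e-05,
        3.95932206e-03, -5.28239298e-06]), 'eef_pos': array([ 138.02046783, -609.0779533 ,  202.01280191]), 'tcp_rot': array([-3.14029184e+00, -1.91404419e-05,  2.22826586e-01]), 'contact_force': array([ 0.83245254,  0.7385193 , -0.63503257]), 'wrist_torque': array([-0.02584515,  0.01572265,  0.05050633]), 'grasp_force': 0.0, 'opening': 1.0004347185737015}
```

View pics/top.png

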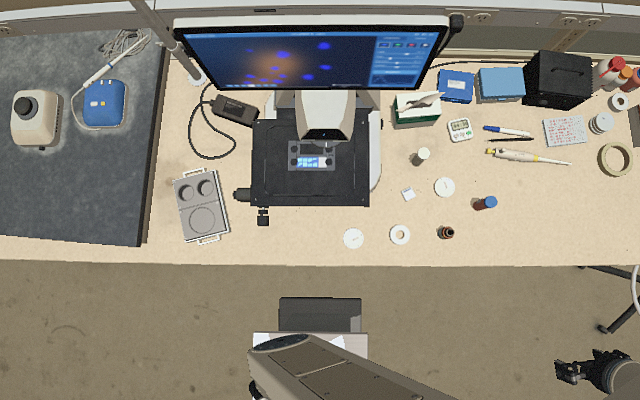

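View pics/scene.png

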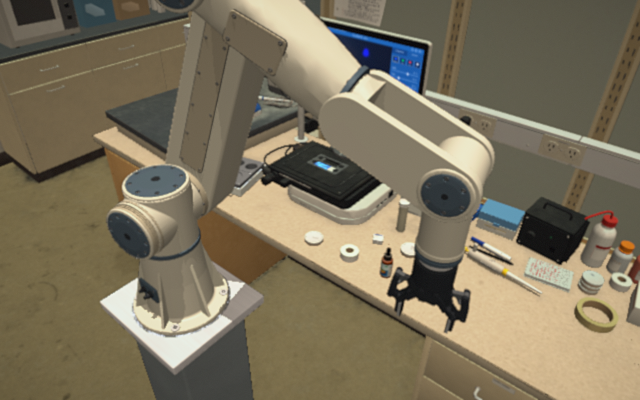

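Top view: blue-cap tube (488,203), white-cap tube (423,155), dishes (444,187) and (353,238), box (408,194), roll (400,234), bottle (446,232); carrier at (201,206), with the wells at the far end. The scene view agrees.

```bash
python3 - <<'E'
from h import *
p=camera_params("top"); D=np.load("top.npz"); im,w=D["im"],D["w"]
hsv=cv2.cvtColor(im,cv2.COLOR_RGB2HSV)
def blob(name,mask,c,z,r=22):
    m=np.zeros(mask.shape,np.uint8); m[c[1]-r:c[1]+r,c[0]-r:c[0]+r]=mask[c[1]-r:c[1]+r,c[0]-r:c[0]+r]
    n,l,s,ce=cv2.connectedComponentsWithStats(m)
    i=min(range(1,n),key=lambda i:np.hypot(*(ce[i]-c))-0.05*s[i,4]); q=l==i
    con=max(cv2.findContours(q.astype(np.uint8),0,2)[0],key=cv2.contourArea)
    R=cv2.minAreaRect(con); P=onplane(p,[R[0]],z)[0]
    box=onplane(p,cv2.boxPoints(R),z)[:,:2]
    print(name,"px",np.round(R[0],1),"plane",P.round(0),"cloud med",np.nanmedian(w[q],0).round(0),"sides",np.linalg.norm(box[1]-box[0]).round(),np.linalg.norm(box[2]-box[1]).round(),"yaw",np.degrees(np.arctan2(*(box[1]-box[0])[::-1])).round(1),"n",s[i,4])
white=((hsv[...,1]<40)&(hsv[...,2]>190)).astype(np.uint8)
blue=((hsv[...,0]>95)&(hsv[...,0]<130)&(hsv[...,1]>120)).astype(np.uint8)
blob("dishA",white,(353,238),15);blob("dishB",white,(444,187),15);blob("box",white,(408,194),16)
blob("roll",white,(400,234),25);blob("t2",((hsv[...,1]<60)&(hsv[...,2]>170)).astype(np.uint8),(424,153),113);blob("t1",blue,(491,202),113)
# tall map
z=w[...,2]
for nm,(u0,u1,v0,v1) in dict(scopebase=(250,380,110,205),head=(300,350,90,140),mon=(180,450,15,90),carr=(170,235,165,245),tissue=(392,442,92,126)).items():
    q=w[v0:v1,u0:u1].reshape(-1,3); q=q[q[:,2]>20]
    print(nm,np.nanpercentile(q,[1,50,99],axis=0).round(0).tolist())
for a in [(201,206),(203,219),(190,193),(210,187),(446,232),(330,130),(320,160),(320,200),(245,195),(262,215)]:
    print(a,w[a[1],a[0]].round(0))
c=im[150:260,150:520]; save("crop",cv2.resize(c,None,fx=2.16,fy=2.16,interpolation=cv2.INTER_CUBIC))
c=im[160:250,165:240]; save("carr",cv2.resize(c,None,fx=6,fy=6,interpolation=cv2.INTER_CUBIC))
E
```

```text
dishA px [353.  238.5] plane [ 412. -117.   15.] cloud med [ 413. -117.   14.] sides 55.0 58.0 yaw -89.7 n 366
dishB px [444.5 187. ] plane [ 557. -374.   15.] cloud med [ 557. -375.   15.] sides 54.0 57.0 yaw -89.6 n 342
box px [408.6 193.2] plane [ 539. -272.   16.] cloud med [ 538. -273.   16.] sides 33.0 33.0 yaw -63.2 n 131
roll px [400. 234.] plane [ 424. -246.   25.] cloud med [ 424. -246.   26.] sides 55.0 54.0 yaw -45.1 n 272
t2 px [423.5 152.5] plane [ 633. -296.  113.] cloud med [ 660. -320.    1.] sides 113.0 114.0 yaw -89.5 n 1805
t1 px [490.2 201.5] plane [ 506. -467.  113.] cloud med [ 505. -467.  113.] sides 32.0 27.0 yaw -71.7 n 110
scopebase [[495.0, -182.0, 61.0], [616.0, -17.0, 140.0], [754.0, 149.0, 286.0]]
head [[638.0, -99.0, 224.0], [680.0, -43.0, 279.0], [738.0, 13.0, 287.0]]
mon [[733.0, -373.0, 36.0], [735.0, -30.0, 475.0], [908.0, 338.0, 566.0]]
carr [[398.0, 230.0, 22.0], [491.0, 305.0, 44.0], [600.0, 380.0, 52.0]]
tissue [[727.0, -346.0, 24.0], [753.0, -282.0, 111.0], [798.0, -226.0, 140.0]]
(201, 206) [497. 304.  43.]
(203, 219) [461. 298.  38.]
(190, 193) [537. 347.  13.]
(210, 187) [555. 290.  10.]
(446, 232) [ 428. -360.   73.]
(330, 130) [646. -56. 272.]
(320, 160) [606. -29. 140.]
(320, 200) [504. -30. 140.]
(245, 195) [521. 169.  98.]
(262, 215) [467. 119. 120.]
```

View pics/carr.png

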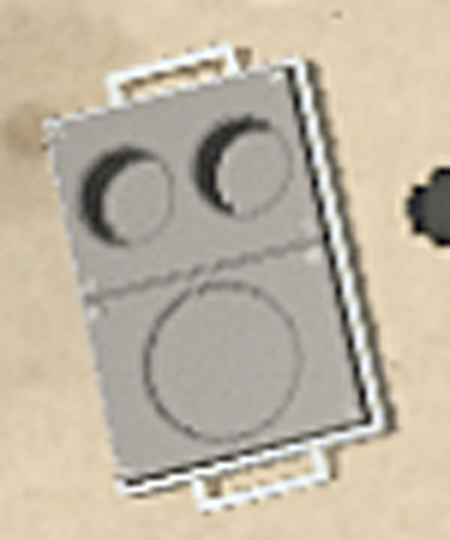

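The carrier crop shows the recess centre at about full-image px (202.2,220.0) and the wells at about (186.2,192.7) and (205.2,187.8).

```bash
python3 - <<'E'
from h import *
p=camera_params("top"); D=np.load("top.npz"); im,w=D["im"],D["w"]
print("px",onplane(p,[(202.2,220),(186.2,192.7),(205.2,187.8)],46).round(0).tolist())
z=w[...,2]
m=(z>36)&(z<56)&(w[...,1]>220)&(w[...,1]<390)&(w[...,0]>380)&(w[...,0]<620)
hsv=cv2.cvtColor(im,cv2.COLOR_RGB2HSV)
g=((hsv[...,2]>100)&(hsv[...,2]<200)&(hsv[...,1]<30)).astype(np.uint8); g[:160]=0;g[250:]=0;g[:,:165]=0;g[:,240:]=0
g=cv2.morphologyEx(g,cv2.MORPH_CLOSE,np.ones((5,5),np.uint8))
con=max(cv2.findContours(g,0,2)[0],key=cv2.contourArea).reshape(-1,2)
W=onplane(p,con,46)[:,:2].astype(np.float32); R=cv2.minAreaRect(W); print("grey rect",R)
b=cv2.boxPoints(R); e=[b[1]-b[0],b[2]-b[1]]; L=max(e,key=np.linalg.norm); L=L/np.linalg.norm(L); L*=np.sign(L[0]); N=np.array([-L[1],L[0]]); c=np.array(R[0])
print("ang",np.degrees(np.arctan2(L[1],L[0])),"nest",c-43*L,"wells",c+43*L+28*N,c+43*L-28*N)
for nm,c,h in(("t2",(633,-296),113),("t1",(506,-467),113),("bottle",(424,-355),102)):
    q=w[(np.hypot(w[...,0]-c[0],w[...,1]-c[1])<40)&(z>h-10)&(z<h+8)]; print(nm,len(q),q.mean(0).round(0),q.min(0).round(),q.max(0).round())
p=camera_params("wrist");print(p)
E
```

```text
px [[458.0, 298.0, 46.0], [533.0, 346.0, 46.0], [547.0, 293.0, 46.0]]
grey rect ((498.5293273925781, 303.6571960449219), (181.32847595214844, 130.1548614501953), 15.137103080749512)
ang 15.137096 nest [457.02126312 292.42862415] wells [532.72576332 341.91427326] [547.34902    287.85726261]
t2 131 [ 631. -295.  113.] [ 616. -311.  105.] [ 648. -279.  118.]
t1 118 [ 506. -468.  113.] [ 491. -483.  104.] [ 520. -453.  120.]
bottle 24 [ 429. -368.   97.] [ 422. -375.   93.] [ 435. -363.  101.]
{'camera_matrix': array([[333.0234423 ,   0.        , 325.25754538],
       [  0.        , 333.0234423 , 197.16945514],
       [  0.        ,   0.        ,   1.        ]]), 'k1': -0.00655163099981523, 'world_from_camera': array([[ 2.21165308e-01, -9.38766593e-01, -2.64202933e-01,
         2.04782478e+02],
       [-9.75235876e-01, -2.13157038e-01, -5.89835864e-02,
        -5.94149399e+02],
       [-9.44894059e-04,  2.70705302e-01, -9.62661803e-01,
         3.73464421e+02],
       [ 0.00000000e+00,  0.00000000e+00,  0.00000000e+00,
         1.00000000e+00]])}
```

>>> {"name": "move_arm", "arguments": {"motion": [[0, 0, 0.05, 0.03, -0.03, 0.01, 0.085], [0, 0, 0.12, 0.07, -0.08, 0.02, 0.085], [0, 0, 0.18, 0.11, -0.125, 0.03, 0.085], [0, 0, 0.223, 0.15, -0.17, 0.04, 0.085], [0, 0, 0.223, 0.19, -0.215, 0.04, 0.085], [0, 0, 0.223, 0.23, -0.26, 0.04, 0.085], [0, 0, 0.223, 0.27, -0.305, 0.04, 0.085], [0, 0, 0.223, 0.3, -0.335, 0.04, 0.085]]}}

```text
clock: 1.1
eef_pos: [357.1, -214.3, 162.6]
tcp_rot: [-3.141, 0.0, 0.001]
contact_force: [0.2, -0.8, 0.1]
opening: 0.998
grasp_force: 0.0
```

>>> {"name": "move_arm", "arguments": {"motion": [[0, 0, 0, 0.025, -0.05, 0.0, 0.085], [0, 0, 0, 0.05, -0.09, 0.0, 0.085], [0, 0, 0, 0.055, -0.097, 0.0, 0.085], [0, 0, 0, 0.055, -0.097, 0.0, 0.085]]}}

```text
clock: 1.6
eef_pos: [411.5, -119.4, 162.5]
tcp_rot: [3.141, 0.001, 0.001]
contact_force: [0.5, -0.7, -0.3]
opening: 0.992
grasp_force: 0.0
```

```bash
python3 - <<'E'
from h import *
s=sensors.sense();print(s["eef_pos"].round(1),s["tcp_rot"].round(3))
p,im,d=grab("wrist"); save("w1",im); np.savez("w1",im=im,w=cloud(p,d))
w=cloud(p,d);q=w[(w[...,2]>11)&(w[...,2]<19)&(np.hypot(w[...,0]-412,w[...,1]+117)<45)]
print(len(q),q.mean(0),q.min(0),q.max(0))
E
```

```text
[ 411.5 -119.4  162.5] [3.141e+00 1.000e-03 1.000e-03]
2663 [ 413.08389528 -117.78228395   14.58466553] [ 383.7214929  -145.79152651   12.15149923] [440.93578753 -89.73364437  17.9010646 ]
```

View pics/w1.png

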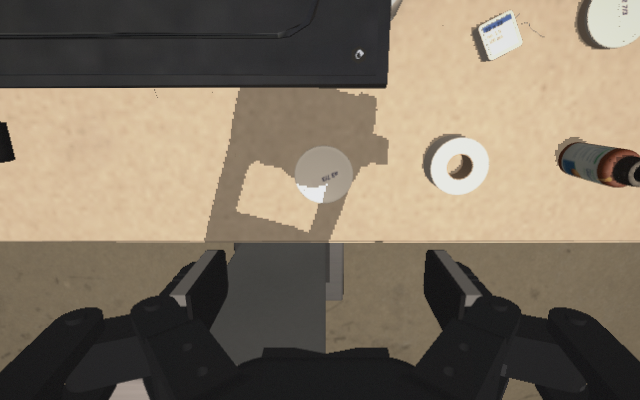

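The wrist view shows the dish at (324,175), with clear space either side for the fingers.

```bash
python3 - <<'E'
from h import *
w=np.load("w1.npz")["w"]
for u0,u1 in((165,230),(422,482)):
    q=w[245:315,u0:u1].reshape(-1,3);q=q[(q[:,2]>100)]; print(len(q),np.nanmin(q,0).round(1),np.nanmax(q,0).round(1),np.nanpercentile(q[:,2],[2,5,20]))
E
```

```text
3187 [399.7 -80.4 203.8] [424.5 -62.7 254.8] [206.50351654 208.75263563 215.98063348]
3030 [ 399.9 -176.2  203.5] [ 424.5 -158.1  254.8] [206.42135262 208.71402002 215.76527926]
```

>>> {"name": "move_arm", "arguments": {"motion": [[0, 0, 0, 0.001, -0.0015, 0.03, 0.085], [0, 0, 0, 0.001, -0.0015, 0.08, 0.085], [0, 0, 0, 0.001, -0.0015, 0.125, 0.085], [0, 0, 0, 0.001, -0.0015, 0.15, 0.085], [0, 0, 0, 0.001, -0.0015, 0.159, 0.085], [0, 0, 0, 0.001, -0.0015, 0.159, 0.085]]}}

```text
clock: 2.4
eef_pos: [412.3, -118.7, 3.7]
tcp_rot: [-3.141, 0.001, -0.001]
contact_force: [-0.2, 0.1, -0.2]
opening: 0.994
grasp_force: 0.0
```

```bash
python3 - <<'E'
from h import *
s=sensors.sense();print(s["eef_pos"].round(1))
p,im,d=grab("wrist"); save("w2",im); w=cloud(p,d); np.savez("w2",im=im,w=w)
for u0,u1 in((165,230),(422,482)):
    q=w[245:315,u0:u1].reshape(-1,3);q=q[(q[:,0]<426)]; print(len(q),np.nanmin(q,0).round(1),np.nanmax(q,0).round(1),np.nanpercentile(q[:,2],[2,5,20]))
E
```

```text
[ 412.3 -118.7    3.7]
4532 [357.6 -80.1  -1.5] [425.6 -24.   96.4] [-0.64970548 -0.30344099  0.49150647]
4186 [ 357.  -211.1   -1.8] [ 425.2 -157.1   95.7] [-0.59015373 -0.24457284  0.62860312]
```

View pics/w2.png

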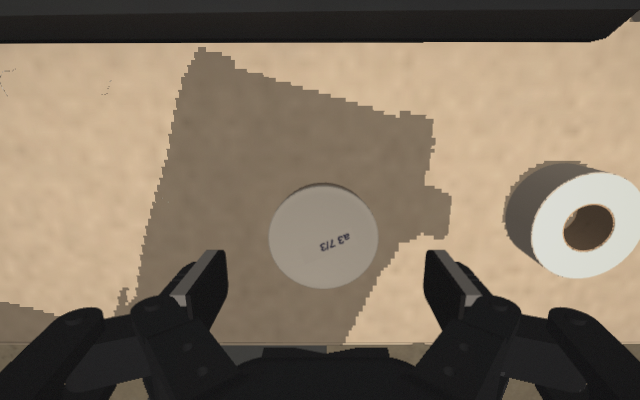

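The wrist view puts the finger tips at row 250, apparently well above the dish at (323,236). I'll close partway without touching and measure again.

>>> {"name": "move_arm", "arguments": {"motion": [[0, 0, 0, 0, 0, 0, 0.065], [0, 0, 0, 0, 0, 0, 0.065], [0, 0, 0, 0, 0, 0, 0.065]], "grip_force": 25}}

```text
clock: 2.82
eef_pos: [413.0, -118.1, 4.2]
tcp_rot: [3.141, -0.001, -0.0]
contact_force: [-0.1, 0.2, 0.2]
opening: 0.762
grasp_force: 0.0
```

```bash
python3 - <<'E'
from h import *
s=sensors.sense();print(s["eef_pos"].round(1),s["opening"])
p,im,d=grab("wrist"); save("w3",im); w=cloud(p,d); np.savez("w3",im=im,w=w)
print(p["world_from_camera"].round(3))
for u in (205,215,225,240,250,260):
    c=w[225:300:5,u]; print(u,c[:,2].round(0).tolist(), c[:,0].round(0).tolist())
E
```

```text
[ 413.  -118.1    4.2] 0.7620806519208598
[[ 0.00000e+00 -9.63000e-01 -2.70000e-01  4.81315e+02]
 [-1.00000e+00 -0.00000e+00 -1.00000e-03 -1.18080e+02]
 [ 0.00000e+00  2.70000e-01 -9.63000e-01  1.75645e+02]
 [ 0.00000e+00  0.00000e+00  0.00000e+00  1.00000e+00]]
205 [1.0, 1.0, 1.0, -1.0, 1.0, 1.0, 1.0, 1.0, 0.0, -0.0, 63.0, 67.0, 79.0, 82.0, 85.0] [416.0, 413.0, 410.0, 406.0, 404.0, 401.0, 398.0, 395.0, 391.0, 388.0, 419.0, 419.0, 425.0, 424.0, 424.0]
215 [1.0, -1.0, 0.0, 1.0, 0.0, 0.0, -1.0, 52.0, 56.0, 59.0, 70.0, 74.0, 76.0, 82.0, 85.0] [416.0, 413.0, 410.0, 407.0, 404.0, 401.0, 397.0, 420.0, 420.0, 419.0, 423.0, 424.0, 423.0, 424.0, 424.0]
225 [1.0, 1.0, 1.0, 0.0, 1.0, 0.0, 47.0, 59.0, 64.0, 67.0, 70.0, 74.0, 77.0, 77.0, 77.0] [416.0, 413.0, 410.0, 407.0, 404.0, 401.0, 420.0, 424.0, 424.0, 424.0, 423.0, 424.0, 423.0, 422.0, 419.0]
240 [1.0, 1.0, 1.0, 1.0, 45.0, 50.0, 55.0, 59.0, 60.0, 61.0, 62.0, 62.0, 63.0, 63.0, 64.0] [416.0, 413.0, 410.0, 407.0, 424.0, 423.0, 424.0, 424.0, 422.0, 421.0, 419.0, 417.0, 415.0, 413.0, 411.0]
250 [0.0, -1.0, 1.0, -0.0, 42.0, 42.0, 44.0, 45.0, 44.0, 46.0, 46.0, 48.0, 48.0, 49.0, 49.0] [416.0, 412.0, 410.0, 407.0, 422.0, 420.0, 419.0, 416.0, 414.0, 412.0, 410.0, 408.0, 406.0, 404.0, 402.0]
260 [-0.0, 1.0, -0.0, 0.0, 0.0, -2.0, 0.0, 1.0, 1.0, -0.0, 2.0, -0.0, 1.0, 0.0, -0.0] [416.0, 413.0, 410.0, 407.0, 404.0, 400.0, 398.0, 395.0, 392.0, 388.0, 386.0, 381.0, 378.0, 375.0, 371.0]
```

View pics/w3.png

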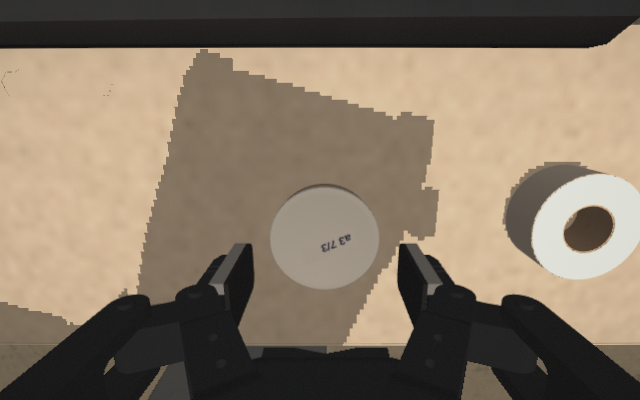

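The pads' inner faces are 150 px apart at 65 mm opening, so the tips are at depth ~144, about 38 mm behind the reported TCP. I'll check this against the saved scene-camera frame.

```bash
python3 - <<'E'
from h import *
D=np.load("scene.npz"); w=D["w"]
q=w[np.hypot(w[...,0]-138,w[...,1]+609)<90]; q=q[q[:,2]>120]
print(len(q),np.nanpercentile(q[:,2],[0,1,5,20]))
h,e=np.histogram(q[:,2],bins=np.arange(150,420,10));print(list(zip(e[:-1],h)))
p,im,d=grab("scene"); w=cloud(p,d)
q=w[np.hypot(w[...,0]-413,w[...,1]+118)<70]; 
h,e=np.histogram(q[:,2],bins=np.arange(-10,160,8));print(list(zip(e[:-1],h)))
save("s2",cv2.resize(im[180:340,240:480],None,fx=3,fy=3))
E
```

```text
13409 [243.38339    269.54241636 307.11923079 399.68180993]
[(np.int64(150), np.int64(0)), (np.int64(160), np.int64(0)), (np.int64(170), np.int64(0)), (np.int64(180), np.int64(0)), (np.int64(190), np.int64(0)), (np.int64(200), np.int64(0)), (np.int64(210), np.int64(0)), (np.int64(220), np.int64(0)), (np.int64(230), np.int64(0)), (np.int64(240), np.int64(18)), (np.int64(250), np.int64(60)), (np.int64(260), np.int64(60)), (np.int64(270), np.int64(62)), (np.int64(280), np.int64(54)), (np.int64(290), np.int64(270)), (np.int64(300), np.int64(250)), (np.int64(310), np.int64(235)), (np.int64(320), np.int64(216)), (np.int64(330), np.int64(334)), (np.int64(340), np.int64(346)), (np.int64(350), np.int64(30)), (np.int64(360), np.int64(173)), (np.int64(370), np.int64(187)), (np.int64(380), np.int64(193)), (np.int64(390), np.int64(202)), (np.int64(400), np.int64(304))]
[(np.int64(-10), np.int64(80)), (np.int64(-2), np.int64(699)), (np.int64(6), np.int64(71)), (np.int64(14), np.int64(131)), (np.int64(22), np.int64(0)), (np.int64(30), np.int64(1)), (np.int64(38), np.int64(10)), (np.int64(46), np.int64(26)), (np.int64(54), np.int64(30)), (np.int64(62), np.int64(29)), (np.int64(70), np.int64(25)), (np.int64(78), np.int64(21)), (np.int64(86), np.int64(63)), (np.int64(94), np.int64(64)), (np.int64(102), np.int64(70)), (np.int64(110), np.int64(76)), (np.int64(118), np.int64(64)), (np.int64(126), np.int64(82)), (np.int64(134), np.int64(102)), (np.int64(142), np.int64(85)), (np.int64(150), np.int64(16))]
```

View pics/s2.png

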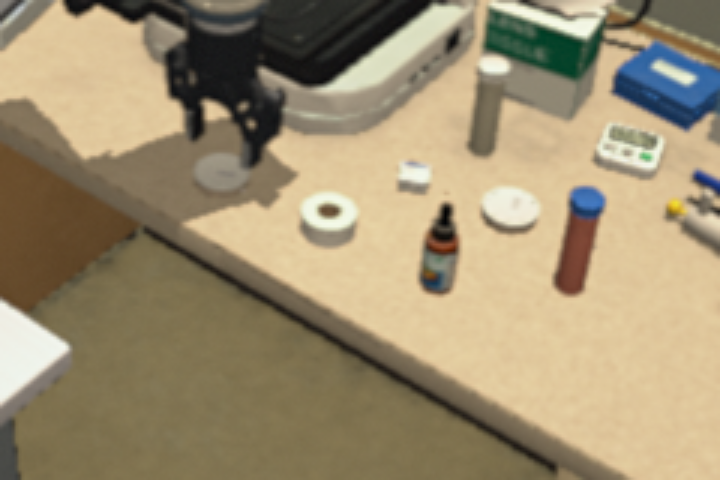

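The scene view confirms it: the tips hang about 40 mm above where the TCP is stated to be. So I'll go by the measured finger tips, about 37 mm behind the reported TCP at this opening, and go down in steps while watching the force.

>>> {"name": "move_arm", "arguments": {"motion": [[0, 0, 0, 0, 0, 0.008, 0.068], [0, 0, 0, 0, 0, 0.016, 0.068], [0, 0, 0, 0, 0, 0.022, 0.068], [0, 0, 0, 0, 0, 0.028, 0.068], [0, 0, 0, 0, 0, 0.028, 0.068]]}}

```text
clock: 3.55
eef_pos: [412.2, -117.9, -24.9]
tcp_rot: [-3.141, 0.001, -0.0]
contact_force: [0.4, -0.3, -0.3]
opening: 0.794
grasp_force: 0.0
```

```bash
python3 - <<'E'
from h import *
s=sensors.sense();print(s["eef_pos"].round(1),s["opening"],s["contact_force"])
p,im,d=grab("wrist"); w=cloud(p,d); save("w4",im)
for u in (235,240,245,250,400,405,410):
    c=w[225:300:5,u]; print(u,c[:,2].round(0).tolist())
E
```

```text
[ 412.2 -117.9  -24.9] 0.7938199000471252 [ 0.42070433 -0.3468674  -0.25999263]
235 [0.0, 0.0, -1.0, -0.0, 17.0, 20.0, 26.0, 30.0, 33.0, 34.0, 35.0, 35.0, 35.0, 36.0, 35.0]
240 [nan, 1.0, 0.0, -0.0, 17.0, 20.0, 26.0, 26.0, 27.0, 27.0, 27.0, 29.0, 28.0, 29.0, 29.0]
245 [-0.0, -1.0, -0.0, -0.0, 16.0, 17.0, 17.0, 18.0, 19.0, 19.0, 20.0, 20.0, 21.0, 22.0, 23.0]
250 [-1.0, -1.0, 1.0, -1.0, 0.0, -1.0, 1.0, 0.0, 1.0, 0.0, 12.0, 12.0, -0.0, 1.0, -0.0]
400 [-0.0, nan, 0.0, 1.0, 1.0, 0.0, 0.0, 0.0, 1.0, -0.0, 1.0, 0.0, -0.0, -0.0, 1.0]
405 [-1.0, 1.0, 0.0, 1.0, 16.0, 16.0, 16.0, 17.0, 17.0, 18.0, 18.0, 18.0, 19.0, 20.0, 21.0]
410 [-0.0, 0.0, 0.0, -0.0, 16.0, 21.0, 24.0, 24.0, 25.0, 25.0, 27.0, 27.0, 27.0, 28.0, 29.0]
```

>>> {"name": "move_arm", "arguments": {"motion": [[0, 0, 0, 0, 0, 0.003, 0.068], [0, 0, 0, 0, 0, 0.006, 0.068], [0, 0, 0, 0, 0, 0.006, 0.05], [0, 0, 0, 0, 0, 0.006, 0.05], [0, 0, 0, 0, 0, 0.006, 0.05], [0, 0, 0, 0, 0, 0.006, 0.05]], "grip_force": 30}}

```text
clock: 4.35
eef_pos: [412.6, -118.1, -30.1]
tcp_rot: [3.142, 0.0, -0.0]
contact_force: [-1.9, -0.4, 5.3]
opening: 0.65
grasp_force: 30.9
```

>>> {"name": "move_arm", "arguments": {"motion": [[0, 0, 0, 0, 0, -0.005, 0.05], [0, 0, 0, 0, 0, -0.02, 0.05], [0, 0, 0, 0, 0, -0.04, 0.05], [0, 0, 0, 0, 0, -0.05, 0.05]]}}

```text
clock: 4.85
eef_pos: [413.4, -118.3, 21.2]
tcp_rot: [3.141, -0.002, -0.0]
contact_force: [0.2, -0.6, -0.2]
opening: 0.652
grasp_force: 31.8
```

```bash
python3 - <<'E'
from h import *
s=sensors.sense();print(s["eef_pos"].round(1),s["opening"],s["contact_force"])
p,im,d=grab("wrist"); w=cloud(p,d)
q=w[215:265,275:375]; print(np.nanpercentile(q.reshape(-1,3),[2,50,98],axis=0).round(1))
save("w5",im)
E
```

```text
[ 413.4 -118.3   21.2] 0.6515593286774162 [ 0.2200556  -0.63136713 -0.22175623]
[[ 416.7 -138.    52.7]
 [ 427.6 -118.2   65.8]
 [ 438.4  -97.8   67. ]]
```

View pics/w5.png

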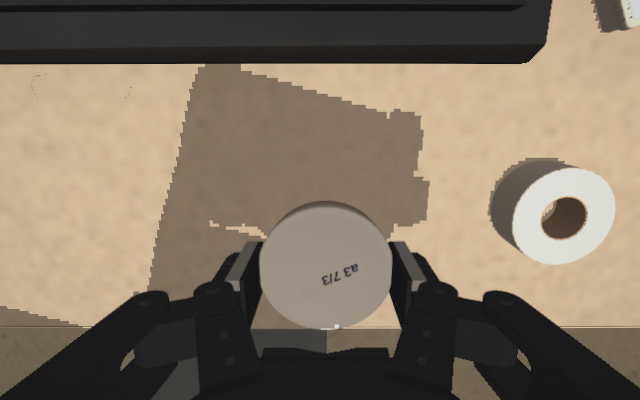

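The dish is held level at (325,265), lifted 51 mm along with the arm. Next, to the carrier.

>>> {"name": "move_arm", "arguments": {"motion": [[0, 0, 0, 0, -0.005, -0.04, 0.05], [0, 0, 0, 0, -0.03, -0.09, 0.05], [0, 0, 0, 0.005, -0.08, -0.125, 0.05], [0, 0, 0, 0.01, -0.135, -0.14, 0.05], [0, 0, 0, 0.02, -0.19, -0.14, 0.05], [0, 0, 0, 0.03, -0.245, -0.14, 0.05], [0, 0, 0, 0.04, -0.295, -0.14, 0.05], [0, 0, 0, 0.045, -0.33, -0.14, 0.05]]}}

```text
clock: 5.9
eef_pos: [457.8, 214.2, 159.6]
tcp_rot: [-3.141, -0.0, 0.001]
contact_force: [0.2, -1.4, 0.5]
opening: 0.648
grasp_force: 32.1
```

```bash
cat > carr.py <<'E'
from h import *
def carrier(name):
    s=sensors.sense();print(s["eef_pos"].round(1),s["tcp_rot"].round(3),s["opening"])
    p,im,d=grab("wrist"); save(name,im); w=cloud(p,d); np.savez(name,im=im,w=w)
    z=w[...,2]; q=(z>41)&(z<51)&(np.hypot(w[...,0]-498,w[...,1]-306)<130)
    P=w[q][:,:2].astype(np.float32); print("top pts",len(P),np.median(w[q][:,2]),cv2.minAreaRect(P))
    return p,im,w
E
python3 -c "
from carr import *
carrier('w6')"
```

```text
[457.8 214.2 159.6] [-3.141e+00 -0.000e+00  1.000e-03] 0.6483343537746523
top pts 22279 46.00844200414201 ((499.4113464355469, 310.53057861328125), (172.56166076660156, 118.34556579589844), 14.704288482666016)
```

View pics/w6.png

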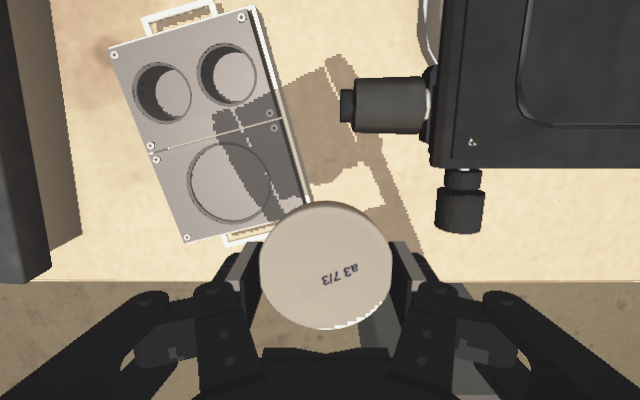

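The carrier's top face fits as a rectangle 172.6×118.3 mm at height 46.0, centre (499.4,310.5), 14.7°. That puts the nest at (458,299.5) and the wells at (534.4,348.7) and (548.6,294.5). Recess at px (229,182), wells at (162,93) and (227,74).

>>> {"name": "move_arm", "arguments": {"motion": [[0, 0, 0, 0, -0.04, 0.01, 0.05], [0, 0, 0, 0, -0.075, 0.04, 0.05], [0, 0, 0, 0, -0.085, 0.08, 0.05], [0, 0, 0, 0, -0.085, 0.115, 0.05], [0, 0, 0, 0, -0.085, 0.135, 0.05], [0, 0, 0, 0, -0.085, 0.143, 0.05], [0, 0, 0, 0, -0.085, 0.147, 0.05], [0, 0, 0, 0, -0.085, 0.147, 0.05]]}}

```text
clock: 6.95
eef_pos: [458.1, 297.0, 13.6]
tcp_rot: [-3.141, -0.001, -0.0]
contact_force: [-0.0, -0.9, -0.4]
opening: 0.647
grasp_force: 32.1
```

>>> {"name": "move_arm", "arguments": {"motion": [[0, 0, 0, 0, -0.001, 0.001, 0.05], [0, 0, 0, 0, -0.001, 0.002, 0.05], [0, 0, 0, 0, -0.001, 0.002, 0.05], [0, 0, 0, 0, -0.001, 0.002, 0.072], [0, 0, 0, 0, -0.001, 0.002, 0.072], [0, 0, 0, 0, -0.001, -0.01, 0.072], [0, 0, 0, 0, -0.001, -0.05, 0.085], [0, 0, 0, 0, -0.001, -0.11, 0.085]]}}

```text
clock: 7.95
eef_pos: [456.7, 297.3, 123.2]
tcp_rot: [3.14, 0.003, -0.0]
contact_force: [0.6, 1.7, -0.4]
opening: 0.992
grasp_force: 0.0
```

```bash
cat >> carr.py <<'E'
def disc(w,c,z,r=45,dz=3):
    q=w[(abs(w[...,2]-z)<dz)&(np.hypot(w[...,0]-c[0],w[...,1]-c[1])<r)]
    P=q[:,:2].astype(np.float32); R=cv2.minAreaRect(P); print(len(q),"z",np.median(q[:,2]).round(1),"mid",((q.min(0)+q.max(0))/2).round(1),"ext",np.ptp(q,0).round(1),R)
E
python3 -c "
from carr import *
p,im,w=carrier('w7'); disc(w,(458,299),56,32)"
```

```text
[456.7 297.3 123.2] [ 3.14e+00  3.00e-03 -0.00e+00] 0.9918135566353931
top pts 26200 46.15020216632212 ((499.323974609375, 310.2089538574219), (172.76620483398438, 117.84524536132812), 14.727452278137207)
4506 z 55.6 mid [458.2 298.   55.5] ext [57.5 56.9  4.9] ((458.26007080078125, 298.0234069824219), (57.379634857177734, 56.83735656738281), 1.0618770122528076)
```

Dish 1 lies centred and flat in the recess: (458.2,298.0), top at 55.6. Back for the second dish.

>>> {"name": "move_arm", "arguments": {"motion": [[0, 0, 0, 0, 0.02, -0.03, 0.085], [0, 0, 0, 0, 0.07, -0.05, 0.085], [0, 0, 0, 0, 0.13, -0.06, 0.085], [0, 0, 0, 0, 0.19, -0.06, 0.085], [0, 0, 0, 0, 0.25, -0.06, 0.085], [0, 0, 0, 0, 0.31, -0.06, 0.085], [0, 0, 0, 0, 0.37, -0.06, 0.085], [0, 0, 0, 0, 0.43, -0.06, 0.085]]}}

```text
clock: 9.0
eef_pos: [457.6, -134.1, 183.6]
tcp_rot: [3.141, -0.001, -0.0]
contact_force: [0.2, -0.4, -0.2]
opening: 0.996
grasp_force: 0.0
```

>>> {"name": "move_arm", "arguments": {"motion": [[0, 0, 0, 0.02, 0.055, 0, 0.085], [0, 0, 0, 0.05, 0.105, 0, 0.085], [0, 0, 0, 0.08, 0.155, 0, 0.085], [0, 0, 0, 0.1, 0.205, 0.02, 0.085], [0, 0, 0, 0.1, 0.235, 0.06, 0.085], [0, 0, 0, 0.1, 0.242, 0.09, 0.085], [0, 0, 0, 0.1, 0.242, 0.09, 0.085]]}}

```text
clock: 9.88
eef_pos: [555.9, -373.6, 90.6]
tcp_rot: [-3.139, 0.004, -0.001]
contact_force: [-1.2, 0.0, 1.2]
opening: 0.994
grasp_force: 0.0
```

```bash
python3 -c "
from carr import *
s=sensors.sense();print(s['eef_pos'].round(1),s['tcp_rot'].round(3))
p,im,d=grab('wrist'); w=cloud(p,d); disc(w,(557,-374),15,36); disc(w,(539,-272),16,28)"
```

```text
[ 555.9 -373.6   90.6] [-3.139e+00  4.000e-03 -1.000e-03]
4231 z 14.6 mid [ 557.2 -375.2   14.7] ext [57.2 56.6  5. ] ((557.2464599609375, -375.1126403808594), (57.1651496887207, 56.574222564697266), 1.0759574174880981)
1616 z 16.6 mid [ 537.5 -272.8   15.8] ext [40.5 40.9  5.6] ((537.7048950195312, -272.947998046875), (32.224609375, 32.95865249633789), 26.95866584777832)
```

>>> {"name": "move_arm", "arguments": {"motion": [[0, 0, 0, 0.001, 0.0015, 0.03, 0.08], [0, 0, 0, 0.001, 0.0015, 0.075, 0.075], [0, 0, 0, 0.001, 0.0015, 0.105, 0.075], [0, 0, 0, 0.001, 0.0015, 0.118, 0.075], [0, 0, 0, 0.001, 0.0015, 0.121, 0.075], [0, 0, 0, 0.001, 0.0015, 0.121, 0.05], [0, 0, 0, 0.001, 0.0015, 0.121, 0.05], [0, 0, 0, 0.001, 0.0015, 0.121, 0.05]]}}

```text
clock: 10.92
eef_pos: [559.7, -376.1, -26.2]
tcp_rot: [3.14, -0.002, -0.0]
contact_force: [-0.4, 1.7, 5.6]
opening: 0.652
grasp_force: 31.0
```

>>> {"name": "move_arm", "arguments": {"motion": [[0, 0, 0, 0, 0, 0, 0.05], [0, 0, 0, 0, 0, 0, 0.05]]}}

```text
clock: 11.18
eef_pos: [559.7, -376.1, -26.2]
tcp_rot: [3.14, -0.002, -0.0]
contact_force: [-1.2, 1.4, 6.7]
opening: 0.655
grasp_force: 31.0
```

>>> {"name": "move_arm", "arguments": {"motion": [[0, 0, 0, 0, 0, -0.005, 0.05], [0, 0, 0, 0, 0, -0.02, 0.05], [0, 0, 0, 0, 0, -0.04, 0.05], [0, 0, 0, 0, 0, -0.05, 0.05], [0, 0, 0, 0, 0, -0.05, 0.05]]}}

```text
clock: 11.8
eef_pos: [559.4, -376.1, 23.2]
tcp_rot: [3.14, -0.002, -0.0]
contact_force: [-0.6, -0.5, -0.0]
opening: 0.65
grasp_force: 31.8
```

```bash
python3 -c "
from carr import *
s=sensors.sense();print(s['eef_pos'].round(1),s['tcp_rot'].round(3),s['opening'],s['contact_force'])
p,im,d=grab('wrist'); save('w8',im); w=cloud(p,d); disc(w,s['eef_pos'],s['eef_pos'][2]+43,33,6)
q=w[200:310,280:370].reshape(-1,3); A=np.c_[q[:,:2],np.ones(len(q))]; k=(np.abs(q[:,2]-np.nanmedian(q[:,2]))<4); print(np.linalg.lstsq(A[k],q[k,2],rcond=None)[0])"
```

```text
[ 559.4 -376.1   23.2] [ 3.14e+00 -2.00e-03 -0.00e+00] 0.6500009753701272 [-0.55709689 -0.53243837 -0.03058374]
13071 z 64.0 mid [ 557.  -376.1   66.2] ext [57.9 62.5 11.9] ((557.1780395507812, -377.9706115722656), (58.01736831665039, 61.91764831542969), 8.428426742553711)
[ 1.23422493e-03 -1.15910699e-03  6.27316296e+01]
```

View pics/w8.png

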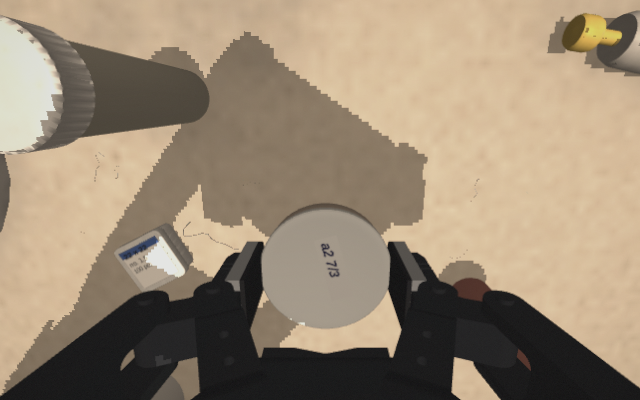

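The second dish is held level at (325,265), with its bottom at TCP+26 and its centre 2.4 mm toward -x of the TCP.

>>> {"name": "move_arm", "arguments": {"motion": [[0, 0, 0, 0, 0, -0.04, 0.05], [0, 0, 0, 0, -0.02, -0.09, 0.05], [0, 0, 0, -0.02, -0.06, -0.13, 0.05], [0, 0, 0, -0.04, -0.11, -0.15, 0.05], [0, 0, 0, -0.06, -0.165, -0.155, 0.05], [0, 0, 0, -0.08, -0.22, -0.155, 0.05], [0, 0, 0, -0.1, -0.275, -0.155, 0.05], [0, 0, 0, -0.1, -0.335, -0.155, 0.05]]}}

```text
clock: 12.85
eef_pos: [456.8, -39.2, 176.2]
tcp_rot: [-3.142, 0.001, -0.001]
contact_force: [1.6, -0.2, 0.3]
opening: 0.647
grasp_force: 32.0
```

>>> {"name": "move_arm", "arguments": {"motion": [[0, 0, 0, 0, -0.06, 0, 0.05], [0, 0, 0, 0, -0.12, 0, 0.05], [0, 0, 0, 0, -0.18, 0, 0.05], [0, 0, 0, 0, -0.24, 0, 0.05], [0, 0, 0, 0, -0.295, 0.02, 0.05], [0, 0, 0, 0, -0.33, 0.06, 0.05], [0, 0, 0, 0, -0.339, 0.09, 0.05], [0, 0, 0, 0, -0.339, 0.1, 0.05]]}}

```text
clock: 13.85
eef_pos: [457.1, 298.1, 74.3]
tcp_rot: [3.139, 0.003, 0.001]
contact_force: [-1.1, 0.4, -0.5]
opening: 0.653
grasp_force: 32.0
```

>>> {"name": "move_arm", "arguments": {"motion": [[0, 0, 0, 0, 0, 0, 0.05], [0, 0, 0, 0, 0, 0, 0.05]]}}

```text
clock: 14.1
eef_pos: [459.5, 298.2, 77.8]
tcp_rot: [-3.141, -0.001, -0.001]
contact_force: [-0.9, 0.5, -0.3]
opening: 0.652
grasp_force: 32.0
```

>>> {"name": "move_arm", "arguments": {"motion": [[0, 0, 0, 0.001, 0, 0.02, 0.05], [0, 0, 0, 0.001, 0, 0.038, 0.05], [0, 0, 0, 0.001, 0, 0.044, 0.05], [0, 0, 0, 0.001, 0, 0.047, 0.05], [0, 0, 0, 0.001, 0, 0.047, 0.05], [0, 0, 0, 0.001, 0, 0.047, 0.05]]}}

```text
clock: 14.85
eef_pos: [460.1, 298.6, 30.1]
tcp_rot: [-3.141, -0.001, -0.0]
contact_force: [0.8, -1.6, -0.4]
opening: 0.651
grasp_force: 32.0
```

```bash
python3 -c "
from carr import *
s=sensors.sense();print(s['eef_pos'].round(1),s['opening'],s['contact_force'])
p,im,d=grab('wrist'); w=cloud(p,d); disc(w,(458,298),71,33,5)"
```

```text
[460.1 298.6  30.1] 0.6513241362944755 [ 0.76944785 -1.57234995 -0.38703871]
12849 z 70.9 mid [457.6 298.   71. ] ext [57.8 60.9 10. ] ((457.9875183105469, 299.7322998046875), (60.35979080200195, 57.776790618896484), 82.08535766601562)
```

Dish top is at 70.9 (expected 71). Release.

>>> {"name": "move_arm", "arguments": {"motion": [[0, 0, 0, 0, 0, 0, 0.072], [0, 0, 0, 0, 0, 0, 0.075], [0, 0, 0, 0, 0, 0, 0.075], [0, 0, 0, 0, 0, -0.02, 0.08], [0, 0, 0, 0, 0, -0.06, 0.085], [0, 0, 0, 0, 0, -0.11, 0.085], [0, 0, 0, 0, 0, -0.15, 0.085], [0, 0, 0, 0, 0, -0.15, 0.085]]}}

```text
clock: 15.9
eef_pos: [461.6, 299.6, 183.0]
tcp_rot: [-3.138, -0.005, -0.0]
contact_force: [0.9, -0.5, -0.7]
opening: 0.995
grasp_force: 0.0
```

```bash
python3 -c "
from carr import *
p,im,w=carrier('w9'); disc(w,(458,298),71,33,4)"
```

```text
[461.6 299.6 183. ] [-3.138 -0.005 -0.   ] 0.9946259584221646
top pts 16561 46.1800815454921 ((499.2467346191406, 310.1263427734375), (172.23036193847656, 117.65669250488281), 14.607084274291992)
3247 z 70.2 mid [457.7 298.4  69.9] ext [57.3 56.6  5.4] ((457.6617431640625, 298.4414978027344), (57.296173095703125, 56.633819580078125), 0.23696289956569672)
```

>>> {"name": "move_arm", "arguments": {"motion": [[0, 0, 0, 0, 0.04, 0, 0.085], [0, 0, 0, 0, 0.1, 0, 0.085], [0, 0, 0, 0, 0.16, 0, 0.085], [0, 0, 0, 0, 0.22, 0, 0.085], [0, 0, 0, 0, 0.28, 0, 0.085], [0, 0, 0, 0, 0.34, 0, 0.085], [0, 0, 0, 0, 0.4, 0, 0.085], [0, 0, 0, 0, 0.46, 0, 0.085]]}}

```text
clock: 16.95
eef_pos: [458.5, -163.2, 178.2]
tcp_rot: [-3.141, 0.002, -0.0]
contact_force: [0.8, -0.8, 0.8]
opening: 0.995
grasp_force: 0.0
```

>>> {"name": "move_arm", "arguments": {"motion": [[0, 0, -0.12, 0.02, 0.05, 0, 0.085], [0, 0, -0.24, 0.05, 0.09, 0.02, 0.08], [0, 0, -0.36, 0.07, 0.11, 0.06, 0.07], [0, 0, -0.45, 0.076, 0.113, 0.1, 0.06], [0, 0, -0.472, 0.076, 0.113, 0.12, 0.06], [0, 0, -0.472, 0.076, 0.113, 0.12, 0.06]]}}

```text
clock: 17.7
eef_pos: [533.3, -273.4, 56.4]
tcp_rot: [-3.137, 0.004, 0.471]
contact_force: [-0.5, 1.0, 0.2]
opening: 0.703
grasp_force: 0.0
```

```bash
python3 -c "
from carr import *
s=sensors.sense();print(s['eef_pos'].round(1),s['tcp_rot'].round(3),s['opening'])
p,im,d=grab('wrist'); save('w10',im);w=cloud(p,d); disc(w,(538,-273),16,28)
D=w[:,:,:]
yaw=s['tcp_rot'][2]; t=np.array([np.cos(yaw),np.sin(yaw)]);n=np.array([t[1],-t[0]])
e=np.array([537.7,-273])-s['eef_pos'][:2]; print('move tool x,y',e@t,e@n)
r=w-s['eef_pos']; f=np.hypot(r[...,0],r[...,1])<60; q=r[f&(r[...,2]>20)&(r[...,2]<90)&(w[...,2]>30)]; print('tip behind tcp',np.nanpercentile(q[:,2],[0,1,3]))"
```

```text
[ 533.3 -273.4   56.4] [-3.137  0.004  0.471] 0.7033447388722704
2200 z 16.6 mid [ 537.9 -272.6   15.9] ext [40.2 40.5  5.5] ((537.737548828125, -272.2443542480469), (32.344932556152344, 31.8382568359375), 28.428396224975586)
move tool x,y 4.159450329011357 1.633284557796991
tip behind tcp [33.12234351 37.73591529 41.43841742]
```

>>> {"name": "move_arm", "arguments": {"motion": [[0, 0, 0, 0.003, 0.0015, 0.03, 0.06], [0, 0, 0, 0.003, 0.0015, 0.06, 0.06], [0, 0, 0, 0.003, 0.0015, 0.076, 0.06], [0, 0, 0, 0.003, 0.0015, 0.08, 0.06], [0, 0, 0, 0.003, 0.0015, 0.08, 0.06], [0, 0, 0, 0.003, 0.0015, 0.08, 0.06]]}}

```text
clock: 18.5
eef_pos: [539.7, -274.9, -19.2]
tcp_rot: [3.14, -0.001, 0.472]
contact_force: [0.6, -0.7, -0.7]
opening: 0.704
grasp_force: 0.0
```

>>> {"name": "move_arm", "arguments": {"motion": [[0, 0, 0, -0.001, -0.003, 0.004, 0.06], [0, 0, 0, -0.001, -0.003, 0.007, 0.06], [0, 0, 0, -0.001, -0.003, 0.007, 0.045], [0, 0, 0, -0.001, -0.003, 0.007, 0.03], [0, 0, 0, -0.001, -0.003, 0.007, 0.025], [0, 0, 0, -0.001, -0.003, 0.007, 0.025], [0, 0, 0, -0.001, -0.003, 0.007, 0.025], [0, 0, 0, -0.001, -0.003, 0.007, 0.025]]}}

```text
clock: 19.5
eef_pos: [536.9, -272.4, -27.2]
tcp_rot: [3.141, -0.0, 0.472]
contact_force: [0.4, -0.8, 2.0]
opening: 0.368
grasp_force: 30.4
```

>>> {"name": "move_arm", "arguments": {"motion": [[0, 0, 0, 0, 0, -0.005, 0.025], [0, 0, 0, 0, 0, -0.02, 0.025], [0, 0, 0, 0, 0, -0.04, 0.025], [0, 0, 0, 0, 0, -0.05, 0.025], [0, 0, 0, 0, 0, -0.05, 0.025]]}}

```text
clock: 20.12
eef_pos: [537.6, -272.8, 24.2]
tcp_rot: [3.14, -0.001, 0.472]
contact_force: [0.7, 0.1, -1.2]
opening: 0.365
grasp_force: 30.2
```

```bash
python3 -c "
from carr import *
s=sensors.sense();print(s['eef_pos'].round(1),s['tcp_rot'].round(3),s['opening'])
p,im,d=grab('wrist'); save('w11',im);w=cloud(p,d); disc(w,s['eef_pos'],s['eef_pos'][2]+43,24,5)"
```

```text
[ 537.6 -272.8   24.2] [ 3.14e+00 -1.00e-03  4.72e-01] 0.36497474087225684
5682 z 67.9 mid [ 538.5 -270.7   67.2] ext [40.4 43.8  9.9] ((538.4954223632812, -272.5111083984375), (32.88370132446289, 43.029571533203125), 27.566272735595703)
```

View pics/w11.png

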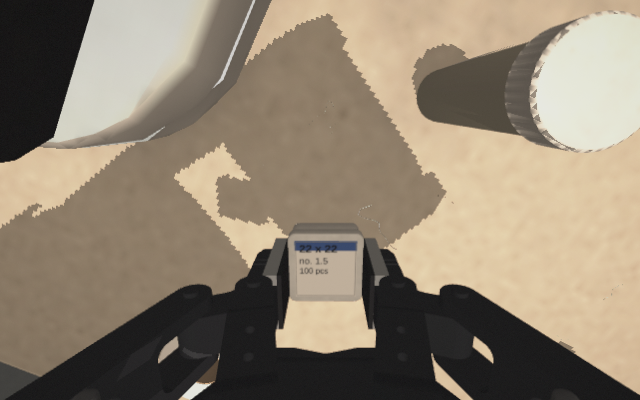

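The box is held square at (325,265), with its bottom at TCP+27.6.

>>> {"name": "move_arm", "arguments": {"motion": [[0, 0, 0, 0, 0, -0.04, 0.025], [0, 0, 0, 0, 0, -0.09, 0.025], [0, 0, 0.12, 0.003, -0.03, -0.14, 0.025], [0, 0, 0.24, 0.01, -0.08, -0.16, 0.025], [0, 0, 0.36, 0.018, -0.135, -0.16, 0.025], [0, 0, 0.472, 0.026, -0.19, -0.16, 0.025], [0, 0, 0.472, 0.033, -0.241, -0.16, 0.025], [0, 0, 0.472, 0.033, -0.241, -0.16, 0.025]]}}

```text
clock: 21.18
eef_pos: [454.8, -40.2, 182.2]
tcp_rot: [-3.141, 0.002, 0.003]
contact_force: [0.6, -0.5, 0.1]
opening: 0.362
grasp_force: 30.2
```

>>> {"name": "move_arm", "arguments": {"motion": [[0, 0, 0, 0, -0.05, 0, 0.025], [0, 0, 0, 0, -0.11, 0, 0.025], [0, 0, 0, 0, -0.17, 0, 0.025], [0, 0, 0, 0, -0.23, 0, 0.025], [0, 0, 0, 0, -0.285, 0.02, 0.025], [0, 0, 0, 0.002, -0.325, 0.06, 0.025], [0, 0, 0, 0.002, -0.338, 0.09, 0.025], [0, 0, 0, 0.002, -0.338, 0.1, 0.025]]}}

```text
clock: 22.18
eef_pos: [458.0, 294.9, 80.4]
tcp_rot: [3.14, 0.003, 0.001]
contact_force: [-0.2, -0.4, 0.1]
opening: 0.368
grasp_force: 30.3
```

>>> {"name": "move_arm", "arguments": {"motion": [[0, 0, 0, 0, 0, 0, 0.025], [0, 0, 0, 0, 0, 0, 0.025], [0, 0, 0, 0, 0, 0, 0.025]]}}

```text
clock: 22.55
eef_pos: [459.5, 295.1, 83.9]
tcp_rot: [-3.141, -0.002, -0.001]
contact_force: [-0.3, -0.4, 0.2]
opening: 0.368
grasp_force: 30.3
```

>>> {"name": "move_arm", "arguments": {"motion": [[0, 0, 0, -0.0015, -0.003, 0.015, 0.025], [0, 0, 0, -0.0015, -0.003, 0.03, 0.025], [0, 0, 0, -0.0015, -0.003, 0.036, 0.025], [0, 0, 0, -0.0015, -0.003, 0.039, 0.025], [0, 0, 0, -0.0015, -0.003, 0.039, 0.025], [0, 0, 0, -0.0015, -0.003, 0.039, 0.025]]}}

```text
clock: 23.3
eef_pos: [457.4, 298.5, 43.8]
tcp_rot: [-3.141, -0.0, -0.0]
contact_force: [-0.0, -0.5, 0.1]
opening: 0.367
grasp_force: 30.3
```

```bash
python3 -c "
from carr import *
s=sensors.sense();print(s['eef_pos'].round(1),s['opening'],s['contact_force'])
p,im,d=grab('wrist'); w=cloud(p,d); disc(w,(458,298),87,22,5)"
```

```text
[457.4 298.5  43.8] 0.3672104863310324 [-0.0354846  -0.46751274  0.07318098]
5565 z 87.6 mid [458.3 298.1  87. ] ext [33.  39.4 10. ] ((458.3047180175781, 298.10784912109375), (39.37921142578125, 32.992034912109375), 89.88777923583984)
```

>>> {"name": "move_arm", "arguments": {"motion": [[0, 0, 0, 0, 0, 0, 0.04], [0, 0, 0, 0, 0, 0, 0.05], [0, 0, 0, 0, 0, 0, 0.05], [0, 0, 0, 0, 0, -0.02, 0.05], [0, 0, 0, 0, 0, -0.06, 0.085], [0, 0, 0, 0, 0, -0.11, 0.085], [0, 0, 0, 0, 0, -0.15, 0.085], [0, 0, 0, 0, 0, -0.15, 0.085]]}}

```text
clock: 24.35
eef_pos: [459.0, 299.5, 197.1]
tcp_rot: [-3.138, -0.005, -0.0]
contact_force: [-1.4, 0.1, -0.9]
opening: 0.995
grasp_force: 0.0
```

```bash
python3 -c "
from carr import *
p,im,w=carrier('w12'); disc(w,(458,298),71,33,4); disc(w,(458,298),87,28,4)"
```

```text
[459.  299.5 197.1] [-3.138 -0.005 -0.   ] 0.9954835909284205
top pts 15325 46.19653974677874 ((499.29241943359375, 310.1269836425781), (172.2833251953125, 117.5678482055664), 14.674193382263184)
1679 z 70.3 mid [457.9 298.3  70.9] ext [56.9 57.3  7.8] ((457.7128601074219, 298.3297424316406), (57.01093292236328, 57.03069305419922), 67.42163848876953)
1318 z 86.8 mid [458.4 298.3  86. ] ext [32.5 31.8  5.9] ((458.3843994140625, 298.21405029296875), (31.798587799072266, 32.52584457397461), 89.78340148925781)
```

The box is centred and flat: offset 0.7 mm, top at 86.8. Now the white-cap tube. I'll turn the camera side away from the monitor on the way.

>>> {"name": "move_arm", "arguments": {"motion": [[0, 0, 0, 0, 0.04, 0, 0.085], [0, 0, 0, 0, 0.1, 0, 0.085], [0, 0, 0, 0, 0.16, 0, 0.085], [0, 0, 0, 0, 0.22, 0, 0.085], [0, 0, 0, 0, 0.28, 0, 0.085], [0, 0, 0, 0, 0.34, 0, 0.085], [0, 0, 0, 0, 0.4, 0, 0.085], [0, 0, 0, 0, 0.46, 0, 0.085]]}}

```text
clock: 25.4
eef_pos: [455.9, -163.3, 192.2]
tcp_rot: [-3.141, 0.002, -0.0]
contact_force: [-0.2, -0.6, -0.2]
opening: 1.001
grasp_force: 0.0
```

>>> {"name": "move_arm", "arguments": {"motion": [[0, 0, 0.15, 0.02, 0.045, 0, 0.085], [0, 0, 0.3, 0.05, 0.08, 0, 0.085], [0, 0, 0.45, 0.09, 0.11, 0, 0.085], [0, 0, 0.6, 0.13, 0.13, 0, 0.085], [0, 0, 0.75, 0.16, 0.135, 0.03, 0.085], [0, 0, 0.8, 0.174, 0.135, 0.05, 0.085], [0, 0, 0.8, 0.174, 0.135, 0.05, 0.085]]}}

```text
clock: 26.28
eef_pos: [629.5, -295.6, 139.6]
tcp_rot: [3.139, 0.006, -0.799]
contact_force: [-0.2, -0.3, 0.3]
opening: 0.993
grasp_force: 0.0
```

```bash
cat >> carr.py <<'E'
def cap(c):
    s=sensors.sense();print(s['eef_pos'].round(1),s['tcp_rot'].round(3),s['opening'])
    p,im,d=grab('wrist'); save('cap%d'%(10*s['clock']),im); w=cloud(p,d)
    q=w[(w[...,2]>109)&(w[...,2]<117)&(np.hypot(w[...,0]-c[0],w[...,1]-c[1])<26)]
    m=(q.min(0)+q.max(0))/2; print(len(q),"mid",m,"ext",np.ptp(q,0),np.median(q[:,2]))
    yaw=s['tcp_rot'][2]; t=np.array([np.cos(yaw),np.sin(yaw)]);n=np.array([t[1],-t[0]]); e=m[:2]-s['eef_pos'][:2]; print("tool move",e@t,e@n)
E
python3 -c "
from carr import *
cap((632,-295))"
```

```text
[ 629.5 -295.6  139.6] [ 3.139  0.006 -0.799] 0.9929542598793032
2006 mid [ 631.73526083 -297.48557473  112.23483867] ext [32.22853201 32.14110525  6.3807572 ] 113.39795727062582
tool move 2.864283337629176 -0.30962720877437966
```

>>> {"name": "move_arm", "arguments": {"motion": [[0, 0, 0, 0.0015, 0, 0.01, 0.085], [0, 0, 0, 0.0015, 0, 0.03, 0.085], [0, 0, 0, 0.0015, 0, 0.05, 0.07], [0, 0, 0, 0.0015, 0, 0.068, 0.07], [0, 0, 0, 0.0015, 0, 0.075, 0.07], [0, 0, 0, 0.0015, 0, 0.075, 0.07]]}}

```text
clock: 27.08
eef_pos: [631.8, -297.7, 68.0]
tcp_rot: [3.141, 0.001, -0.8]
contact_force: [-0.4, 0.0, 0.2]
opening: 0.822
grasp_force: 0.0
```

>>> {"name": "move_arm", "arguments": {"motion": [[0, 0, 0, 0, 0, 0.003, 0.06], [0, 0, 0, 0, 0, 0.004, 0.045], [0, 0, 0, 0, 0, 0.004, 0.03], [0, 0, 0, 0, 0, 0.004, 0.025], [0, 0, 0, 0, 0, 0.004, 0.025], [0, 0, 0, 0, 0, 0.004, 0.025], [0, 0, 0, 0, 0, 0.004, 0.025]], "grip_force": 40}}

```text
clock: 27.95
eef_pos: [632.5, -297.9, 65.2]
tcp_rot: [-3.141, -0.001, -0.8]
contact_force: [-0.2, -0.2, 5.3]
opening: 0.356
grasp_force: 39.8
```

>>> {"name": "move_arm", "arguments": {"motion": [[0, 0, 0, 0, 0, -0.005, 0.025], [0, 0, 0, 0, 0, -0.02, 0.025], [0, 0, 0, 0, 0, -0.045, 0.025], [0, 0, 0, 0, 0, -0.06, 0.025], [0, 0, 0, 0, 0, -0.06, 0.025]]}}

```text
clock: 28.58
eef_pos: [633.0, -298.2, 126.4]
tcp_rot: [-3.141, -0.003, -0.8]
contact_force: [0.1, -0.2, -0.2]
opening: 0.363
grasp_force: 39.6
```

```bash
python3 -c "
from carr import *
s=sensors.sense();print(s['eef_pos'].round(1),s['tcp_rot'].round(3),s['opening'],s['contact_force'])
p,im,d=grab('wrist'); save('w13',im);w=cloud(p,d);disc(w,s['eef_pos'],s['eef_pos'][2]+49,24,6)"
```

```text
[ 633.  -298.2  126.4] [-3.141e+00 -3.000e-03 -8.000e-01] 0.3625792295064016 [ 0.14438143 -0.17173728 -0.15140241]
5101 z 174.6 mid [ 634.7 -300.4  175.4] ext [42.1 41.3 12. ] ((631.1493530273438, -299.8829345703125), (42.04693603515625, 32.83518981933594), 58.18087387084961)
```

View pics/w13.png

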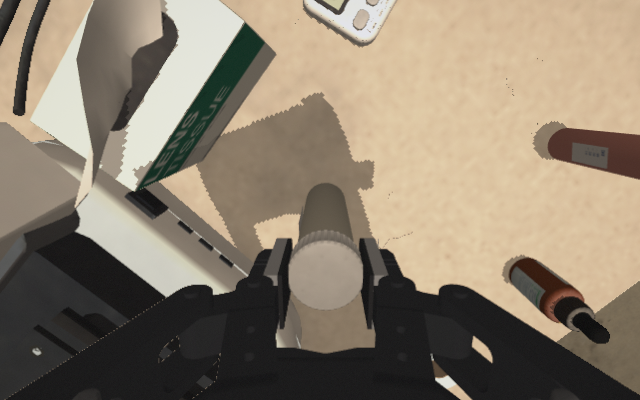

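The tube hangs straight from the grip: cap at (325,272), foot at TCP-65. I'll lift it, clear the area, and turn so the fingers close across the well line.

>>> {"name": "move_arm", "arguments": {"motion": [[0, 0, 0, 0, 0, -0.03, 0.025], [0, 0, -0.1, -0.02, -0.003, -0.07, 0.025], [0, 0, -0.25, -0.06, -0.009, -0.1, 0.025], [0, 0, -0.4, -0.105, -0.016, -0.11, 0.025], [0, 0, -0.56, -0.15, -0.022, -0.11, 0.025], [0, 0, -0.72, -0.195, -0.029, -0.11, 0.025], [0, 0, -0.8, -0.23, -0.034, -0.11, 0.025], [0, 0, -0.8, -0.242, -0.036, -0.11, 0.025]]}}

```text
clock: 29.62
eef_pos: [487.8, -97.8, 233.9]
tcp_rot: [-3.141, 0.002, 0.001]
contact_force: [0.3, 0.3, 0.1]
opening: 0.357
grasp_force: 39.7
```

>>> {"name": "move_arm", "arguments": {"motion": [[0, 0, -0.12, 0, -0.04, 0, 0.025], [0, 0, -0.28, 0, -0.09, 0, 0.025], [0, 0, -0.44, 0, -0.145, 0, 0.025], [0, 0, -0.6, 0, -0.2, 0, 0.025], [0, 0, -0.76, 0, -0.255, 0, 0.025], [0, 0, -0.92, 0.01, -0.31, 0, 0.025], [0, 0, -1.08, 0.03, -0.365, 0, 0.025], [0, 0, -1.2, 0.04, -0.4, 0, 0.025]]}}

```text
clock: 30.62
eef_pos: [530.6, 303.4, 233.8]
tcp_rot: [3.141, -0.0, 1.204]
contact_force: [0.4, -0.1, -0.6]
opening: 0.358
grasp_force: 39.8
```

>>> {"name": "move_arm", "arguments": {"motion": [[0, 0, -0.12, 0.015, -0.004, 0, 0.025], [0, 0, -0.26, 0.035, -0.01, 0.02, 0.025], [0, 0, -0.367, 0.043, -0.0127, 0.05, 0.025], [0, 0, -0.367, 0.043, -0.0127, 0.08, 0.025], [0, 0, -0.367, 0.043, -0.0127, 0.1, 0.025], [0, 0, -0.367, 0.043, -0.0127, 0.1, 0.025]]}}

```text
clock: 31.38
eef_pos: [532.6, 344.8, 132.8]
tcp_rot: [-3.139, 0.002, 1.566]
contact_force: [0.5, -0.5, 0.1]
opening: 0.362
grasp_force: 39.8
```

```bash
python3 -c "
from carr import *
s=sensors.sense();print(s['eef_pos'].round(1),s['tcp_rot'].round(3),s['opening'])
p,im,d=grab('wrist'); save('w14',im);w=cloud(p,d);q=w[(abs(w[...,2]-s['eef_pos'][2]-48)<4)&(np.hypot(w[...,0]-s['eef_pos'][0],w[...,1]-s['eef_pos'][1])<28)]
print(((q.min(0)+q.max(0))/2).round(1),np.ptp(q,0))"
```

```text
[532.6 344.8 132.8] [-3.139e+00  2.000e-03  1.566e+00] 0.3616738737620164
[532.6 344.4 180.8] [54.30994022 32.83644756  7.97965897]
```

View pics/w14.png

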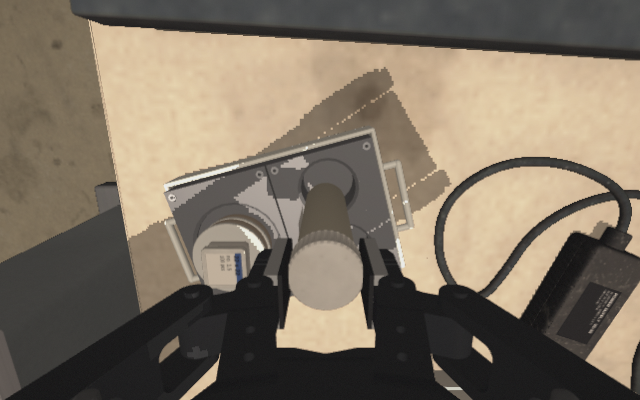

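The view has the tube over the far well (its mouth at about (328,185)), and the box still centred on the dish stack. Lower it.

>>> {"name": "move_arm", "arguments": {"motion": [[0, 0, 0, 0.002, 0.001, 0.0, 0.025], [0, 0, 0, 0.002, 0.001, 0.005, 0.025], [0, 0, 0, 0.002, 0.001, 0.01, 0.025], [0, 0, 0, 0.002, 0.001, 0.015, 0.025]]}}

```text
clock: 31.92
eef_pos: [534.2, 347.5, 119.5]
tcp_rot: [3.142, -0.0, 1.567]
contact_force: [0.5, 0.3, -1.7]
opening: 0.359
grasp_force: 39.8
```

>>> {"name": "move_arm", "arguments": {"motion": [[0, 0, 0, 0.0005, 0, 0.015, 0.025], [0, 0, 0, 0.0005, 0, 0.027, 0.025], [0, 0, 0, 0.0005, 0, 0.035, 0.025], [0, 0, 0, 0.0005, 0, 0.04, 0.025], [0, 0, 0, 0.0005, 0, 0.042, 0.025], [0, 0, 0, 0.0005, 0, 0.042, 0.025]]}}

```text
clock: 32.67
eef_pos: [534.3, 348.2, 77.8]
tcp_rot: [3.141, -0.0, 1.567]
contact_force: [-0.1, 0.3, -0.1]
opening: 0.359
grasp_force: 39.8
```

>>> {"name": "move_arm", "arguments": {"motion": [[0, 0, 0, 0, 0, 0.001, 0.025], [0, 0, 0, 0, 0, 0.001, 0.04], [0, 0, 0, 0, 0, 0.001, 0.055], [0, 0, 0, 0, 0, 0.001, 0.06], [0, 0, 0, 0, 0, -0.02, 0.06], [0, 0, 0, 0, 0, -0.05, 0.07], [0, 0, 0, 0, 0, -0.09, 0.085], [0, 0, 0, 0, 0, -0.12, 0.085]]}}

```text
clock: 33.67
eef_pos: [534.5, 348.3, 199.5]
tcp_rot: [3.141, -0.001, 1.567]
contact_force: [0.4, 1.0, 0.4]
opening: 0.996
grasp_force: 0.0
```

```bash
python3 -c "
from carr import *
s=sensors.sense();print(s['eef_pos'].round(1),s['tcp_rot'].round(3),s['opening'])
p,im,d=grab('wrist'); save('w15',im);w=cloud(p,d);disc(w,(534,348),125,26,4)"
```

```text
[534.5 348.3 199.5] [ 3.141e+00 -1.000e-03  1.567e+00] 0.9958953563869672
1346 z 125.4 mid [534.6 347.8 124.3] ext [31.7 32.2  6.6] ((534.6461791992188, 347.86065673828125), (31.84029197692871, 31.7639217376709), 87.2502212524414)
```

The white-cap tube stands in the far well: top at 125.4, (534.6,347.8). Now the blue-cap one.

>>> {"name": "move_arm", "arguments": {"motion": [[0, 0, 0, -0.03, -0.01, -0.02, 0.085], [0, 0, 0, -0.08, -0.03, -0.03, 0.085], [0, 0, 0, -0.135, -0.045, -0.03, 0.085], [0, 0, 0, -0.195, -0.05, -0.03, 0.085], [0, 0, 0, -0.255, -0.05, -0.03, 0.085], [0, 0, 0, -0.315, -0.05, -0.03, 0.085], [0, 0, 0, -0.375, -0.05, -0.03, 0.085], [0, 0, 0, -0.435, -0.05, -0.03, 0.085]]}}

```text
clock: 34.72
eef_pos: [482.3, -88.6, 227.9]
tcp_rot: [3.141, 0.0, 1.567]
contact_force: [0.4, 0.3, 0.0]
opening: 0.994
grasp_force: 0.0
```

>>> {"name": "move_arm", "arguments": {"motion": [[0, 0, 0, -0.06, 0, 0, 0.085], [0, 0, 0, -0.12, 0.005, 0, 0.085], [0, 0, 0, -0.18, 0.01, 0, 0.085], [0, 0, 0, -0.24, 0.015, 0, 0.085], [0, 0, 0, -0.3, 0.02, 0.02, 0.085], [0, 0, 0, -0.35, 0.022, 0.06, 0.085], [0, 0, 0, -0.38, 0.022, 0.09, 0.085], [0, 0, 0, -0.38, 0.022, 0.09, 0.085]]}}

```text
clock: 35.72
eef_pos: [501.0, -467.5, 134.1]
tcp_rot: [-3.138, -0.003, 1.565]
contact_force: [-0.9, 0.7, 0.5]
opening: 0.996
grasp_force: 0.0
```

```bash
python3 -c "
from carr import *
cap((506,-467))"
```

```text
[ 501.  -467.5  134.1] [-3.138e+00 -3.000e-03  1.565e+00] 0.9955572415044426
2075 mid [ 505.77379453 -470.27794099  112.39672028] ext [31.59081977 32.51279219  6.71671949] 113.43583097481982
tool move -2.78921733218394 4.812638691860666
```

>>> {"name": "move_arm", "arguments": {"motion": [[0, 0, 0, -0.002, 0.003, 0.005, 0.085], [0, 0, 0, -0.002, 0.003, 0.02, 0.085], [0, 0, 0, -0.002, 0.003, 0.045, 0.07], [0, 0, 0, -0.002, 0.003, 0.062, 0.07], [0, 0, 0, -0.002, 0.003, 0.07, 0.07], [0, 0, 0, -0.002, 0.003, 0.07, 0.07]]}}

```text
clock: 36.52
eef_pos: [505.9, -468.5, 67.3]
tcp_rot: [-3.141, -0.0, 1.567]
contact_force: [-0.1, -0.3, -0.7]
opening: 0.82
grasp_force: 0.0
```

>>> {"name": "move_arm", "arguments": {"motion": [[0, 0, 0, -0.001, 0, 0.002, 0.06], [0, 0, 0, -0.0015, 0, 0.003, 0.045], [0, 0, 0, -0.0015, 0, 0.003, 0.03], [0, 0, 0, -0.0015, 0, 0.003, 0.025], [0, 0, 0, -0.0015, 0, 0.003, 0.025], [0, 0, 0, -0.0015, 0, 0.003, 0.025], [0, 0, 0, -0.0015, 0, 0.003, 0.025]]}}

```text
clock: 37.4
eef_pos: [506.2, -470.6, 65.2]
tcp_rot: [3.141, 0.001, 1.567]
contact_force: [-0.5, -0.0, 5.9]
opening: 0.356
grasp_force: 39.7
```

>>> {"name": "move_arm", "arguments": {"motion": [[0, 0, 0, 0, 0, -0.005, 0.025], [0, 0, 0, 0, 0, -0.02, 0.025], [0, 0, 0, 0, 0, -0.045, 0.025], [0, 0, 0, 0, 0, -0.06, 0.025], [0, 0, 0, 0, 0, -0.06, 0.025]]}}

```text
clock: 38.02
eef_pos: [506.7, -471.0, 126.4]
tcp_rot: [3.14, 0.002, 1.567]
contact_force: [0.1, 1.0, -1.3]
opening: 0.364
grasp_force: 39.6
```

```bash
python3 -c "
from carr import *
s=sensors.sense();print(s['eef_pos'].round(1),s['tcp_rot'].round(3),s['opening'],s['grasp_force'])
p,im,d=grab('wrist'); w=cloud(p,d);disc(w,s['eef_pos'],s['eef_pos'][2]+48,22,5)"
```

```text
[ 506.7 -471.   126.4] [3.140e+00 2.000e-03 1.567e+00] 0.36375390604166413 39.59912359714508
4851 z 174.6 mid [ 506.7 -470.6  174.4] ext [38.2 32.9  9.9] ((504.9168701171875, -470.3369140625), (33.05322265625, 37.66856384277344), 79.97836303710938)
```

>>> {"name": "move_arm", "arguments": {"motion": [[0, 0, 0, 0, 0, -0.03, 0.025], [0, 0, 0, 0.01, 0, -0.08, 0.025], [0, 0, 0, 0.05, -0.005, -0.105, 0.025], [0, 0, 0, 0.1, -0.01, -0.11, 0.025], [0, 0, 0, 0.155, -0.015, -0.11, 0.025], [0, 0, 0, 0.21, -0.02, -0.11, 0.025], [0, 0, 0, 0.265, -0.02, -0.11, 0.025], [0, 0, 0, 0.32, -0.02, -0.11, 0.025]]}}

```text
clock: 39.08
eef_pos: [486.4, -148.4, 233.8]
tcp_rot: [-3.14, -0.001, 1.566]
contact_force: [-0.2, 0.2, -0.3]
opening: 0.358
grasp_force: 39.7
```

>>> {"name": "move_arm", "arguments": {"motion": [[0, 0, 0, 0.055, 0, 0, 0.025], [0, 0, 0, 0.11, 0, 0, 0.025], [0, 0, 0, 0.165, 0, 0, 0.025], [0, 0, 0, 0.22, 0, 0, 0.025], [0, 0, 0, 0.275, 0.01, 0, 0.025], [0, 0, 0, 0.33, 0.03, 0, 0.025], [0, 0, 0, 0.385, 0.05, 0, 0.025], [0, 0, 0, 0.425, 0.06, 0, 0.025]]}}

```text
clock: 40.08
eef_pos: [549.0, 276.8, 233.4]
tcp_rot: [-3.14, 0.001, 1.568]
contact_force: [0.9, -1.1, -0.4]
opening: 0.358
grasp_force: 39.7
```

>>> {"name": "move_arm", "arguments": {"motion": [[0, 0, 0, 0, 0, 0, 0.025], [0, 0, 0, 0, 0, 0, 0.025]]}}

```text
clock: 40.33
eef_pos: [548.2, 273.8, 233.6]
tcp_rot: [-3.14, 0.001, 1.567]
contact_force: [-1.0, 0.4, -0.6]
opening: 0.359
grasp_force: 39.7
```

>>> {"name": "move_arm", "arguments": {"motion": [[0, 0, 0, 0.01, 0, 0.01, 0.025], [0, 0, 0, 0.02, 0, 0.04, 0.025], [0, 0, 0, 0.02, 0, 0.08, 0.025], [0, 0, 0, 0.02, 0, 0.105, 0.025], [0, 0, 0, 0.02, 0, 0.112, 0.025], [0, 0, 0, 0.02, 0, 0.112, 0.025], [0, 0, 0, 0.02, 0, 0.112, 0.025]]}}

```text
clock: 41.2
eef_pos: [549.8, 294.8, 124.0]
tcp_rot: [3.14, -0.001, 1.566]
contact_force: [-0.9, -0.3, -0.3]
opening: 0.359
grasp_force: 39.7
```

Target TCP is (548.5,294.1,77).

>>> {"name": "move_arm", "arguments": {"motion": [[0, 0, 0, -0.001, -0.001, 0.015, 0.025], [0, 0, 0, -0.001, -0.001, 0.03, 0.025], [0, 0, 0, -0.001, -0.001, 0.04, 0.025], [0, 0, 0, -0.001, -0.001, 0.044, 0.025], [0, 0, 0, -0.001, -0.001, 0.046, 0.025], [0, 0, 0, -0.001, -0.001, 0.046, 0.025]]}}

```text
clock: 41.95
eef_pos: [548.0, 293.8, 77.3]
tcp_rot: [-3.141, -0.0, 1.567]
contact_force: [-2.8, -1.0, 4.9]
opening: 0.359
grasp_force: 40.0
```

>>> {"name": "move_arm", "arguments": {"motion": [[0, 0, 0, 0, 0, 0, 0.04], [0, 0, 0, 0, 0, 0, 0.055], [0, 0, 0, 0, 0, 0, 0.06], [0, 0, 0, 0, 0, -0.02, 0.06], [0, 0, 0, 0, 0, -0.05, 0.06], [0, 0, 0, 0, 0, -0.1, 0.07], [0, 0, 0, -0.02, 0, -0.15, 0.07], [0, 0, 0, -0.05, 0, -0.15, 0.07]]}}

```text
clock: 42.95
eef_pos: [550.4, 244.7, 232.9]
tcp_rot: [3.133, -0.004, 1.568]
contact_force: [-0.0, -0.3, -0.9]
opening: 0.827
grasp_force: 0.0
```

```bash
python3 -c "
from carr import *
p,im,w=carrier('w16');disc(w,(534,348),125,26,4);disc(w,(548.5,294),125,26,4);disc(w,(458,298),87,28,4);disc(w,(458,298),71,33,4)
p,im,d=grab('top');w=cloud(p,d);disc(w,(424,-246),25,34,5)
save('fin',cv2.resize(im[140:260,160:520],None,fx=2.2,fy=2.2))"
```

```text
[550.4 244.7 232.9] [ 3.133 -0.004  1.568] 0.8271436436767217
top pts 12588 46.187124543443616 ((499.6018371582031, 309.9219665527344), (172.09756469726562, 117.68383026123047), 14.681859016418457)
1435 z 125.4 mid [534.5 347.8 124.7] ext [32.1 32.3  6.5] ((534.5696411132812, 347.6244812011719), (31.985742568969727, 32.164066314697266), 26.48980712890625)
1217 z 125.5 mid [547.8 294.3 125.3] ext [31.5 31.7  5.1] ((547.8404541015625, 294.3310546875), (31.71478271484375, 31.486467361450195), 89.70263671875)
1211 z 86.7 mid [458.7 298.2  86. ] ext [32.9 31.1  5.7] ((458.68145751953125, 298.1752014160156), (31.017324447631836, 32.867984771728516), 89.79354858398438)
1569 z 70.2 mid [458.2 298.5  71. ] ext [57.6 56.5  8. ] ((458.18365478515625, 298.46295166015625), (56.39842987060547, 57.62539291381836), 89.65658569335938)
255 z 25.5 mid [ 425.9 -245.8   25.1] ext [52.2 55.4  9.4] ((425.85626220703125, -245.76744079589844), (52.15685272216797, 55.4022331237793), 0.0018846930470317602)
```

View pics/fin.png

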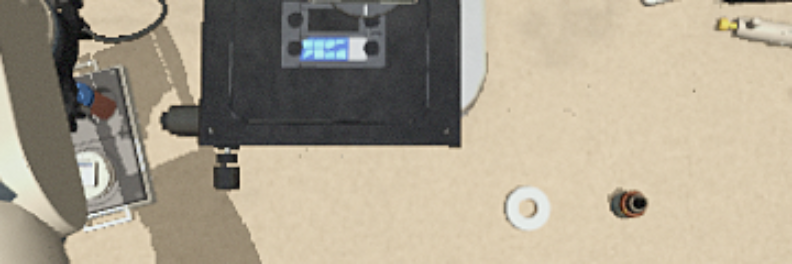

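The final view shows the carrier packed, with the roll (527,208) and bottle (630,204) untouched. Every height and centre is within tolerance, and the gripper is clear.

```bash
python3 -c "
from rig import order; print(order.sign_off())"
```

```text
the job is handed in; nothing more can be done
None
```

The carrier is packed and handed in after about 43 s of robot time: a tube upright in each well, the two dishes stacked in the recess with the coverslip box centred on top, and the label roll and dropper bottle left where they stood. My last camera check put everything within tolerance, but the hand-in returned no verdict.

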